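Strip the filter holder: unlock it with the hex key, eject the filter slides, rack them

TASK

Strip the optical filter holder: with the hex key from its stand, find the recessed socket of the lock screw and undo the screw anticlockwise right to its stop (about a turn, so regrasp the key as needed), then put the key back upright in its stand. Then push the spring ejector of each bay that holds a slide, let it spring back, draw the slide out and stand it on its lower edge, fully down, in a slot of its own in the storage rack (any slot, either way round). Do not knock over or shove away the beaker or the two vials.

Things in the scene. Friction and masses are not known exactly. Their poses are not given: they have to be found in the camera images.
- filter_holder: Fixed metal block 127 x 104 x 66 mm on four feet; origin on the bench under it, z up, -x end (x = -65 mm) is the front where slides come out. Bays 0, 1, 2 at y = -34, 0, 34 mm: tunnels along x, 12.5 mm wide, floor at z = 14 mm. Slide at home: front end flush, middle at x = -14 mm, held by a pin of the lock bar on top until the screw has turned 4.5 rad. Lens barrels on the sides reach y = +-77 mm below z = 55 mm.
- socket_mouth (a point): Mouth of the hex socket in the lock screw's head, on its vertical axis, 86 mm above the bench. Socket 15 mm across flats, 20 mm deep, flat floor. The head lies recessed in a round boss (28 mm inside, 38 mm outside diameter) whose rim stands 8 mm above the mouth. Frame as the holder's; it does not turn with the screw.
- lock_screw (a joint): Turn of the lock screw, rad; positive is anticlockwise from above (undoing). 0 locked, 7.2 its stop (lock bar raised 9 mm). It starts between 0 and 1.05. At 0 one pair of the socket's flats is perpendicular to the holder's x. Friction 0.1 N m; it stays where left and does not itself rise.
- ejector_0 (a joint): Stroke of the spring ejector of bay 0, m: 0 at rest (rear), 0.046 pushed home towards the holder's front (-x), which pushes that bay's slide 45 mm out. Takes 2 to 5 N and springs back; the slide stays out.
- ejector_1 (a joint): Stroke of the spring ejector of bay 1, m: 0 at rest (rear), 0.046 pushed home towards the holder's front (-x), which pushes that bay's slide 45 mm out. Takes 2 to 5 N and springs back; the slide stays out.
- ejector_2 (a joint): Stroke of the spring ejector of bay 2, m: 0 at rest (rear), 0.046 pushed home towards the holder's front (-x), which pushes that bay's slide 45 mm out. Takes 2 to 5 N and springs back; the slide stays out.
- tab_0 (a point): Middle of the rear face of ejector 0's thumb tab, on top of the holder: tab 8 mm along x, 20 mm wide, from 69 to 86 mm above the bench, rear face at x = 50 mm of the holder at rest. Push this face along the holder's -x. The top plate below is at 66 mm and ends at x = 62 mm; axes as the holder's.
- tab_1 (a point): Middle of the rear face of ejector 1's thumb tab, on top of the holder: tab 8 mm along x, 20 mm wide, from 69 to 86 mm above the bench, rear face at x = 50 mm of the holder at rest. Push this face along the holder's -x. The top plate below is at 66 mm and ends at x = 62 mm; axes as the holder's.
- tab_2 (a point): Middle of the rear face of ejector 2's thumb tab, on top of the holder: tab 8 mm along x, 20 mm wide, from 69 to 86 mm above the bench, rear face at x = 50 mm of the holder at rest. Push this face along the holder's -x. The top plate below is at 66 mm and ends at x = 62 mm; axes as the holder's.
- slide_0_mid (a point): Centre of filter slide 0: a bare aluminium plate 100 mm long (x), 10 mm thick (y), 40 mm high (z) with two round windows, standing on edge, 90 g. Its top edge has a notch 14 mm long, 9 mm deep, 18 mm from the middle towards -x (the end that leaves the holder first). Starts in bay 0; one of the three alike slides may be absent.
- slide_1_mid (a point): Centre of filter slide 1: a bare aluminium plate 100 mm long (x), 10 mm thick (y), 40 mm high (z) with two round windows, standing on edge, 90 g. Its top edge has a notch 14 mm long, 9 mm deep, 18 mm from the middle towards -x (the end that leaves the holder first). Starts in bay 1; one of the three alike slides may be absent.
- slide_2_mid (a point): Centre of filter slide 2: a bare aluminium plate 100 mm long (x), 10 mm thick (y), 40 mm high (z) with two round windows, standing on edge, 90 g. Its top edge has a notch 14 mm long, 9 mm deep, 18 mm from the middle towards -x (the end that leaves the holder first). Starts in bay 2; one of the three alike slides may be absent.
- key_grip (a point): Centre of the handle of the T-shaped hex key: a rounded bar 92 mm long (x), 18 mm thick (y), 26 mm high (z). The hexagonal shank, 14 mm across flats, hangs from it along -z; its tip, chamfered over 3 mm, is 118 mm below this point. One pair of flats is perpendicular to the handle's x. 0.2 kg. It stands by itself in its stand and in the screw's socket.
- key_tip (a point): Centre of the tip of the hex key; z along the key towards the handle.
- stand_floor (a point): Centre of the floor inside the key's stand, 6 mm above the bench, on which the key's tip rests. The stand is a fixed upright tube, 21 mm inside diameter, flaring to 29 mm at the rim, 52 mm above the bench, on a round foot of 64 mm diameter.
- slide_rack: Loose grey storage rack 116 x 90 x 19 mm, 0.7 kg, which may get shifted. Origin at the centre of its underside, z up. Three slots along its x at y = -30, 0, 30 mm, each 14 mm wide, 108 mm long, 14 mm deep; floor 5 mm above the bench.
- slot_0 (a point): Middle of the floor of rack slot 0; the slot runs along x. The centre of a slide seated in it is 20 mm higher.
- slot_1 (a point): Middle of the floor of rack slot 1; the slot runs along x. The centre of a slide seated in it is 20 mm higher.
- slot_2 (a point): Middle of the floor of rack slot 2; the slot runs along x. The centre of a slide seated in it is 20 mm higher.
- glass_beaker: Bystander: beaker, 56 mm wide, 68 mm high; origin under its centre.
- amber_vial: Bystander: brown vial with black cap, 28 mm wide, 49 mm high; origin under its centre.
- clear_vial: Bystander: clear vial with white cap, 28 mm wide, 51 mm high; origin under its centre.
Mind the look-alikes: they are no part of the job. What is shaped like the part that bears key_grip but orange is not meant.

How it is judged:
On the way, in this order (a step that is already met when the one before it is completed fails the run):
1. the hex key is down in the socket of the lock screw (horizontal distance between key_tip and socket_mouth below 0.004 m and z of key_tip in the frame of socket_mouth below -0.01 m), for 0.2 s.
2. with the key in it, the lock screw is undone to within 0.6 rad of its stop (value of joint lock_screw above 6.6 rad and horizontal distance between key_tip and socket_mouth below 0.006 m and z of key_tip in the frame of socket_mouth below -0.006 m), for 0.1 s.
3. the key is back upright in its stand (horizontal distance between key_tip and stand_floor below 0.008 m and z of key_tip in the frame of stand_floor below 0.01 m and angle between key_grip's own z axis and vertical below 0.2 rad), for 0.2 s.
4. an ejector is pushed in (value of joint any of ejector_0, ejector_1, ejector_2 above 0.03 m), for 0.05 s.
At the end, for the whole second after the job is handed in: Each slide stands at rest in its own rack slot (centre within 10 mm, height within 4 mm, in line within 0.12 rad, upright within 0.3 rad); screw past 6.4 rad; ejectors within 10 mm of rest; key upright in its stand (tip within 8 mm sideways, 10 mm of the floor, tilt under 0.2 rad) (all of step 3 and ((horizontal distance between slide_0_mid and slot_0 below 0.01 m and angle between the x axis of slide_0_mid and the x axis of slot_0, either way round below 0.12 rad) or (horizontal distance between slide_0_mid and slot_1 below 0.01 m and angle between the x axis of slide_0_mid and the x axis of slot_1, either way round below 0.12 rad) or (horizontal distance between slide_0_mid and slot_2 below 0.01 m and angle between the x axis of slide_0_mid and the x axis of slot_2, either way round below 0.12 rad)) and z of slide_0_mid in the frame of slide_rack between 0.021 and 0.029 m and angle between each of slide_0_mid, slide_1_mid, slide_2_mid's own z axis and vertical below 0.3 rad and ((horizontal distance between slide_1_mid and slot_0 below 0.01 m and angle between the x axis of slide_1_mid and the x axis of slot_0, either way round below 0.12 rad) or (horizontal distance between slide_1_mid and slot_1 below 0.01 m and angle between the x axis of slide_1_mid and the x axis of slot_1, either way round below 0.12 rad) or (horizontal distance between slide_1_mid and slot_2 below 0.01 m and angle between the x axis of slide_1_mid and the x axis of slot_2, either way round below 0.12 rad)) and z of slide_1_mid in the frame of slide_rack between 0.021 and 0.029 m and ((horizontal distance between slide_2_mid and slot_0 below 0.01 m and angle between the x axis of slide_2_mid and the x axis of slot_0, either way round below 0.12 rad) or (horizontal distance between slide_2_mid and slot_1 below 0.01 m and angle between the x axis of slide_2_mid and the x axis of slot_1, either way round below 0.12 rad) or (horizontal distance between slide_2_mid and slot_2 below 0.01 m and angle between the x axis of slide_2_mid and the x axis of slot_2, either way round below 0.12 rad)) and z of slide_2_mid in the frame of slide_rack between 0.021 and 0.029 m and horizontal distance between slide_0_mid and slide_1_mid above 0.02 m and horizontal distance between each of slide_0_mid, slide_1_mid and slide_2_mid above 0.02 m and value of joint each of ejector_0, ejector_1, ejector_2 below 0.01 m and value of joint lock_screw above 6.4 rad); the robot touches nothing.
It fails at once if the glass beaker is knocked over or shoved more than 50 mm (angle between glass_beaker's own z axis and vertical above 0.6 rad or distance of glass_beaker from where it was at the start of the episode above 0.05 m).
It fails at once if the amber vial is knocked over or shoved more than 50 mm (angle between amber_vial's own z axis and vertical above 0.6 rad or distance of amber_vial from where it was at the start of the episode above 0.05 m).
It fails at once if the clear vial is knocked over or shoved more than 50 mm (angle between clear_vial's own z axis and vertical above 0.6 rad or distance of clear_vial from where it was at the start of the episode above 0.05 m).
Of slide_0, slide_1, slide_2 only 2 to 3 are there at a start; the rules pass over those that are not, and their reading is None.
At some moment in a run one of slide_rack may be knocked a few centimetres aside while the robot is not near it.
It also fails if it takes over 210 s, if anything falls off the work surface, if the arm or the gripper's body presses on something with over 40 N, if the wrist force passes 120 N, or if a joint passes its speed limit or range.

ROBOT

A 7-joint arm with a two-finger parallel gripper is mounted at the origin on the work surface; the furniture and walls round the work are solid. World frame = base frame: x ahead of the robot, y to its left, z up, the work surface at z = 0. Lengths are in m, angles in rad, forces in N, time in s.
With the tool pointing down it reaches from about 0.425 to 0.95 m from the base axis. Payload 4.7 kg.
Tool frame: the origin (TCP) lies between the finger pads; the fingertips stand 25 mm ahead of it and the grasp point (between the pads) lies 6 mm ahead of it; z points along the fingers, y is the line along which they close (so a half turn about z gives the same grasp; the last joint's range is limited). The gripper opens to 85 mm and grips with 20 to 120 N. Pads are 22 mm wide; open, the fingers measure 114 mm over their backs; the gripper's body (76 mm by 85 mm) begins 54 mm behind the grasp point. The pads swing forward as they close: fully open they stand 13 mm farther back than shut.
Start: joints at [1.141, 0.469, -0.049, 1.532, 0.024, 1.141, -0.082], TCP at [0.263, -0.622, 0.256] pointing down, gripper open.
Joint ranges: [-2.59, 2.59], [-0.33, 1.99], [-1.39, 1.29], [0.1, 2.45], [-1.04, 4.18], [0.21, 1.99], [-2.66, 2.66]. Speed limits (rad/s): [2.57, 2.57, 3.14, 3.14, 3.14, 3.14, 3.14].

INTERFACE

Orientations are given as a 3x3 rotation matrix whose columns are the frame's x, y, z axes.
In Python, from rig import * gives the robot as it stands. Calls block until the motion is done:
- movep(position, orientation): joint-space move of the TCP to a pose.
- move_l(position, attitude=None, feed=0.15, until_force=None): straight line of the TCP; attitude=None keeps the orientation; feed is the mean speed in m/s. With until_force (N) it stops when the force on the tool has changed by that much, and returns True; else False.
- move_joints(angles): joint-space move.
- command_gripper(opening, newtons=None): finger opening in m; newtons is the grip in N (None keeps the last); returns when the fingers have stopped.
- sleep(seconds).
- inverse_kinematics(position, orientation): joint angles nearest the present ones, or None.
- sense(): the state.
- camera(name): name is "scene" or "top" or "wrist"; returns (picture, depth): 384x512x3 uint8, red, green, blue; 384x512 float32, m along the optical axis (not along the pixel's ray), 0 where there is no reading.
- camera_params(name): a dict with "K" (3x3 intrinsics, pixels), "dist" ([k1, k2, p1, p2, k3] as OpenCV has them; the pictures are not rectified), "position" and "rotation" of the camera in the world; the wrist camera has in their place "tool_from_camera" (4x4, takes a point from camera to tool coordinates, whose origin is the TCP and whose axes are the flange's). Camera axes: x right, y down, z forward; pixel columns grow to the right and rows downward; lengths in m; the calibration is good to about 2 mm. A picture is of the moment at which its call begins: read the wrist's pose just before it. camera_params takes no time and is no camera call.
A pose or a line that the arm cannot do raises Unreachable and nothing moves.
- finish_job(): hands the job in; it is judged then, once.
The state is a dict: "time_s": time; "joint_pos": joint angles; "qd": joint speeds; "joint_efforts": joint torques, N m; "position": TCP position; "tcp_rot": TCP orientation; "wrist_force": force on the tool from outside, world axes, zero at the start; "ft_torque": the same for the moment, N m; "finger_gap": finger opening in m; "gripper_force": force on a finger pad.
Only numpy, scipy, OpenCV 4.12 (cv2) and the standard library are available. Lean on these libraries where they do the work, as an engineer would, in place of code of your own. Each camera call takes 0.05 s, during which the arm holds its last target. There are 200 camera calls.

## Working session

There is one attempt and no reset: what is moved stays moved. The work goes in short steps, each a Python script; the robot and the scene stay as the last script left them, time stands still between calls to the robot, and variables do not carry over. Pictures are saved under pics/ and viewed, at most 14 in all, crops included, and the job is handed in when it is done.

```bash
ls; mkdir -p pics
python3 - <<'E'
from rig import *
import cv2,numpy as np
for n in ("scene","top"):
    p,d=camera(n); cv2.imwrite(f"pics/{n}0.png",cv2.resize(p[:,:,::-1],(800,600),interpolation=cv2.INTER_CUBIC)); np.savez(f"{n}0.npz",p=p,d=d)
    print(n,camera_params(n),(d>0).mean())
print(camera_params("wrist"))
s=sense();print(s)
E
```

```text
pics
scene {'K': array([[433.35402038,   0.        , 252.17589301],
       [  0.        , 433.35402038, 203.88299218],
       [  0.        ,   0.        ,   1.        ]]), 'dist': array([-0.05032531,  0.        ,  0.        ,  0.        ,  0.        ]), 'position': array([ 0.40054674, -0.61874019,  0.99823941]), 'rotation': array([[ 9.98919840e-01, -3.66730217e-02,  2.85349235e-02],
       [-4.64654200e-02, -7.92881624e-01,  6.07601592e-01],
       [ 3.42230100e-04, -6.08271173e-01, -7.93729213e-01]])} 0.996185302734375
top {'K': array([[350.6650619 ,   0.        , 259.88142979],
       [  0.        , 350.6650619 , 187.55311164],
       [  0.        ,   0.        ,   1.        ]]), 'dist': array([-0.06964513,  0.        ,  0.        ,  0.        ,  0.        ]), 'position': array([0.35317061, 0.09250572, 1.00696777]), 'rotation': array([[-0.00138773, -0.99474478,  0.10237623],
       [-0.9999966 ,  0.0011542 , -0.0023403 ],
       [ 0.00220984, -0.10237913, -0.994743  ]])} 0.9962412516276041
{'K': array([[266.52503958,   0.        , 255.61091799],
       [  0.        , 266.52503958, 
[... 674 characters left out ...]
05, -2.43177176e-03, -1.00122588e-03, -2.62500367e-03,
        7.61639812e-04,  6.51222678e-04, -5.97906591e-05]), 'joint_efforts': array([ 9.47006956e-04, -5.11518037e+01, -4.71653393e-02, -2.38389623e+01,
        1.07332025e-02,  4.33377223e-03,  1.11746448e-05]), 'position': array([ 0.26316878, -0.6210474 ,  0.25533706]), 'tcp_rot': array([[ 9.20742195e-01,  3.90170789e-01, -7.51849086e-04],
       [ 3.90171510e-01, -9.20740724e-01,  1.64682821e-03],
       [-4.97138088e-05, -1.80965432e-03, -9.99998361e-01]]), 'wrist_force': array([-0.2653551 ,  0.33426194, -0.13913458]), 'ft_torque': array([ 0.00595472,  0.03247952, -0.03559231]), 'gripper_force': 0.0, 'finger_gap': 0.08548979406970922}
```

View pics/scene0.png

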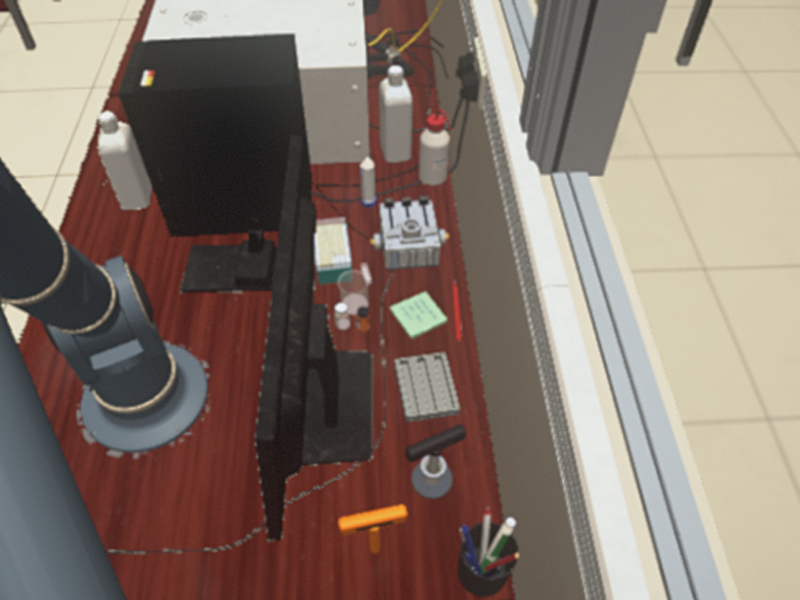

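View pics/top0.png

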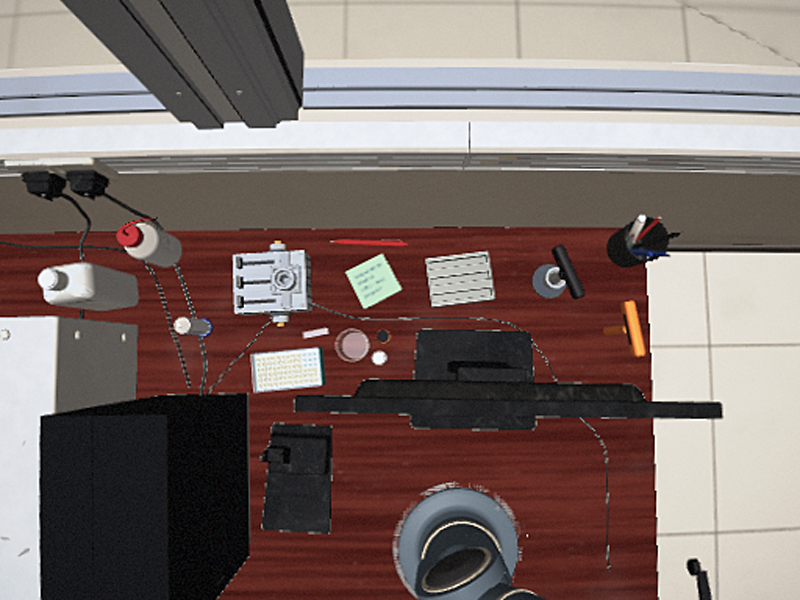

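Candidates for the key: black T-handle in its stand, scene (435,443) / top (567,270); the orange T lying at scene (373,517) / top (633,328) is a decoy. The holder is at top (272,282), the rack at top (460,278), the beaker at (352,345), and the vials at (384,336) and (379,357). I'll build metric maps from the depth.

```bash
cat > h.py <<'E'
from rig import *
import cv2,numpy as np
from scipy.spatial.transform import Rotation as R
def cloud(n,p=None,d=None,pose=None):
    c=camera_params(n)
    if p is None:
        if n=="wrist": s=sense(); pose=(s["position"],s["tcp_rot"])
        p,d=camera(n)
    if n=="wrist":
        T=np.eye(4);T[:3,:3]=pose[1];T[:3,3]=pose[0];T=T@c["tool_from_camera"];Rm,t=T[:3,:3],T[:3,3]
    else: Rm,t=c["rotation"],c["position"]
    h,w=d.shape; uv=np.stack(np.meshgrid(np.arange(w),np.arange(h)),-1).reshape(-1,1,2).astype(float)
    q=cv2.undistortPoints(uv,c["K"],c["dist"]).reshape(h,w,2)
    P=np.dstack([q,np.ones((h,w))])*d[...,None]
    return P@Rm.T+t, p, d
def ortho(P,p,d,x0,x1,y0,y1,res=.001):
    """top-down colour + height map; rows: x decreasing downward, columns: y decreasing to the right"""
    H=int((x1-x0)/res);W=int((y1-y0)/res)
    Q=P.reshape(-1,3);C=p.reshape(-1,3);m=(d.reshape(-1)>0)&(Q[:,0]>x0)&(Q[:,0]<x1)&(Q[:,1]>y0)&(Q[:,1]<y1)
    Q=Q[m];C=C[m];o=np.argsort(Q[:,2]);Q=Q[o];C=C[o]
    r=np.clip(((x1-Q[:,0])/res).astype(int),0,H-1);k=np.clip(((y1-Q[:,1])/res).astype(int),0,W-1)
    img=np.zeros((H,W,3),np.uint8);z=np.full((H,W),np.nan)
    img[r,k]=C;z[r,k]=Q[:,2]
    return img,z
E
python3 - <<'E'
from h import *
for n in ("top","scene"):
    f=np.load(n+"0.npz");P,p,d=cloud(n,f["p"],f["d"])
    S=(lambda u,v:(int(v*.64),int(u*.64)))
    pts={"top":dict(note=(373,280),rack=(460,278),handle=(567,270),beaker=(352,330),amber=(384,336),clear=(379,357),monitor=(508,395),holderA=(240,282),boss=(285,282),orange=(633,328),penholder=(640,245),wall=(400,200)),
     "scene":dict(rack=(427,385),handle=(435,443),boss=(410,228),beaker=(352,285),amber=(363,318),clear=(342,315),stand=(432,482),mon=(295,160))}[n]
    for k,v in pts.items():
        r,c=S(*v); print(n,k,P[r,c].round(3))
    g=P[(d>0)&(P[...,2]>.15)&(P[...,0]>.2)&(P[...,0]<.9)&(abs(P[...,1])<.6)]
    print("tall",g.min(0),g.max(0))
    img,z=ortho(P,p,d,.35,.75,-.5,.45,.002)
    img=cv2.resize(img,None,fx=1.6,fy=1.6,interpolation=0)
    cv2.imwrite(f"pics/o_{n}.png",img[:,:,::-1])
    # background wall
    w=P[(d>0)&(P[...,2]>.05)&(P[...,2]<.3)&(P[...,0]>.55)&(P[...,0]<1.0)&(abs(P[...,1])<.2)]
    print(np.percentile(w[:,0],[5,25,50,75,95]))
    m=P[(d>0)&(P[...,0]>.15)&(P[...,0]<.4)&(P[...,2]>.1)&(P[...,1]<.3)&(P[...,1]>-.45)]; print("monitor",np.percentile(m,[1,50,99],axis=0))
E
```

```text
top note [0.481 0.153 0.008]
top rack [ 0.487 -0.009  0.002]
top handle [ 0.482 -0.167  0.137]
top beaker [0.387 0.184 0.064]
top amber [0.377 0.131 0.052]
top clear [0.341 0.139 0.053]
top monitor [ 0.297 -0.038  0.309]
top holderA [0.468 0.375 0.086]
top boss [0.471 0.301 0.068]
top orange [ 0.388 -0.277  0.13 ]
top penholder [ 0.543 -0.334  0.038]
top wall [ 0.681  0.103 -0.173]
tall [ 0.20002122 -0.55770941  0.15001144] [0.78920309 0.59999142 0.56141976]
[0.63587228 0.64774993 0.69219783 0.72897727 0.77108424]
monitor [[ 0.27305644 -0.28300621  0.11910943]
 [ 0.29369467 -0.03187303  0.36184089]
 [ 0.3838384   0.21209021  0.36765542]]
scene rack [ 0.486 -0.002  0.003]
scene handle [ 0.478 -0.181  0.137]
scene boss [0.473 0.308 0.076]
scene beaker [0.359 0.209 0.028]
scene amber [0.379 0.122 0.038]
scene clear [0.34  0.128 0.042]
scene stand [ 0.478 -0.189  0.023]
scene mon [0.292 0.162 0.365]
tall [ 0.20000211 -0.51656087  0.15003447] [0.79276454 0.59997322 0.65878513]
[0.63607085 0.65141505 0.6955278  0.73278991 0.77211914]
monitor [[ 0.17447504 -0.44839658  0.11227063]
 [ 0.28687559 -0.21387119  0.35304351]
 [ 0.38493472  0.19430814  0.67215221]]
```

```bash
cat >> h.py <<'E'
def down(yaw):
    "tool pointing down with tool x at world angle yaw"
    c,s=np.cos(yaw),np.sin(yaw); return np.array([[c,s,0],[s,-c,0],[0,0,-1.]])
def pca(Q):
    m=Q.mean(0);w,v=np.linalg.eigh(np.cov((Q-m).T)); a=v[:,-1]; a=a*np.sign(a[0]); return m,np.arctan2(a[1],a[0])
E
python3 - <<'E'
from h import *
f=np.load("top0.npz");P,p,d=cloud("top",f["p"],f["d"])
c=np.abs(P[...,1]-.1)<.01
for x in np.arange(.5,.9,.03):
    m=c&(abs(P[...,0]-x)<.015)&(d>0); print(round(x,2),P[m][:,2].round(3).min() if m.any() else None,P[m][:,2].max().round(3) if m.any() else None)
for n,ctr in (("key",(.482,-.167)),("orange",(.388,-.277))):
    m=(d>0)&(np.hypot(P[...,0]-ctr[0],P[...,1]-ctr[1])<.07)&(P[...,2]>.105)&(P[...,2]<.16); print(n,m.sum(),pca(P[m][:,:2]),np.median(P[m],0))
movep([.482,-.167,.33],down(0.3))
s=sense();print(s["position"],s["joint_pos"].round(2),s["wrist_force"])
P,p,d=cloud("wrist");np.savez("w1.npz",P=P,p=p,d=d)
cv2.imwrite("pics/w1.png",p[:,:,::-1])
m=(d>0)&(np.hypot(P[...,0]-.482,P[...,1]+.167)<.07)&(P[...,2]>.105)&(P[...,2]<.16); print(m.sum(),pca(P[m][:,:2]),np.median(P[m],0))
E
```

```text
0.5 -0.003 0.005
0.53 -0.003 0.01
0.56 -0.003 0.01
0.59 -0.003 0.002
0.62 None None
0.65 0.161 0.26
0.68 -0.433 0.259
0.71 0.247 0.271
0.74 0.259 0.27
0.77 0.246 0.263
0.8 None None
0.83 None None
0.86 None None
0.89 None None
key 333 (array([ 0.47864724, -0.17175355]), np.float64(0.40358644451893233)) [ 0.47787735 -0.1714509   0.13538411]
orange 321 (array([ 0.38702429, -0.27657224]), np.float64(0.16381826199571725)) [ 0.38628584 -0.27644292  0.12909458]
[ 0.48177098 -0.16826623  0.32976657] [ 0.53  0.16 -0.31  1.8   0.05  1.19 -1.07] [0.55790429 0.15789355 0.40355634]
1085 (array([ 0.48271066, -0.17261655]), np.float64(0.396961540765487)) [ 0.48360115 -0.17217813  0.13710318]
```

View pics/w1.png

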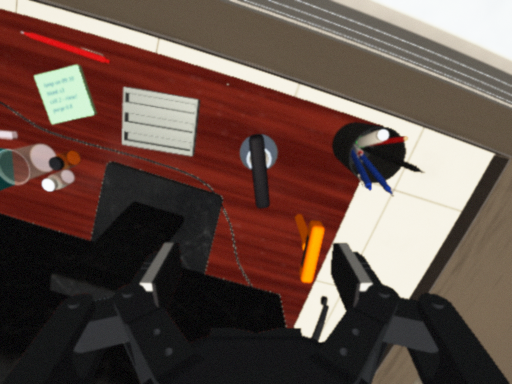

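The wrist view shows the black T-handle at (260,170) in its stand at (258,152), the orange decoy at (312,250) and the rack at (160,120). The key is the black one, so I'll take a close look above it.

Run:
```python
from h import *
movep([.4815,-.1722,.26],down(0.397))
s=sense();print(s["position"],s["joint_pos"].round(2))
P,p,d=cloud("wrist");np.savez("w2.npz",P=P,p=p,d=d)
cv2.imwrite("pics/w2.png",p[60:330,100:420,::-1].repeat(2,0).repeat(2,1))
near=(d>0)&(np.hypot(P[...,0]-.482,P[...,1]+.172)<.07)
m=near&(P[...,2]>.131)&(P[...,2]<.145); Q=P[m]
r=cv2.minAreaRect((Q[:,:2]*1000).astype(np.float32));print(m.sum(),pca(Q[:,:2]),r,np.median(Q[:,2]))
A=np.c_[Q[:,:2]-Q[:,:2].mean(0),np.ones(len(Q))];print("plane",np.linalg.lstsq(A,Q[:,2],rcond=None)[0])
m=near&(P[...,2]>.046)&(P[...,2]<.058);Q=P[m][:,:2]
print("rim",m.sum(),Q.min(0),Q.max(0),cv2.minEnclosingCircle((Q*1000).astype(np.float32)))
m=near&(P[...,2]>.005)&(P[...,2]<.03);Q=P[m][:,:2];print("foot",cv2.minEnclosingCircle((Q*1000).astype(np.float32)))
```

```text
[ 0.48124971 -0.17276066  0.25971448] [ 0.53  0.22 -0.32  1.9   0.08  1.04 -0.99]
1626 (array([ 0.48251826, -0.17267782]), np.float64(0.3930799005734321)) ((479.3869934082031, -174.2067108154297), (90.80415344238281, 17.845775604248047), 21.970870971679688) 0.13706090919064307
plane [-0.007685    0.00975574  0.13675393]
rim 163 [ 0.46174043 -0.19259003] [ 0.49621497 -0.15571674] ((478.6683654785156, -174.1886444091797), 18.72922706604004)
foot ((479.02105712890625, -173.98208618164062), 31.655290603637695)
```

View pics/w2.png

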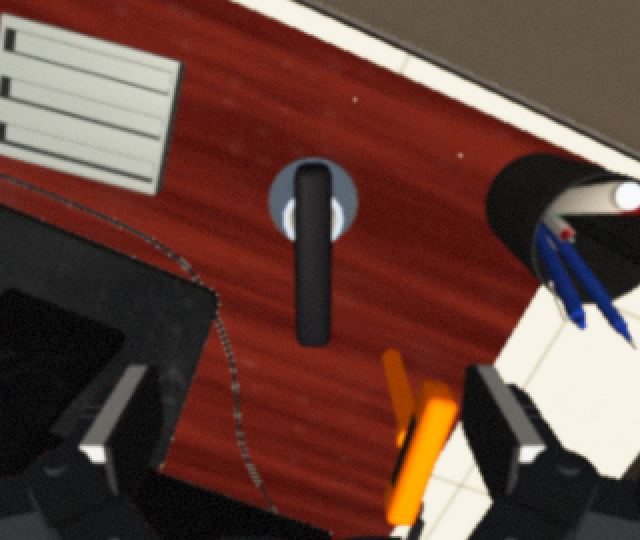

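Confirmed: the black key stands upright at (0.479,-0.174), yaw 0.384, and the stand axis is the same. I'll survey the rack and holder from close before grasping.

Run:
```python
from h import *
movep([.47,.0,.28],down(0.1)); P,p,d=cloud("wrist");np.savez("w3.npz",P=P,p=p,d=d)
near=(d>0)&(np.hypot(P[...,0]-.487,P[...,1]-.0)<.09)&(P[...,2]>.012)&(P[...,2]<.03);Q=P[near]
print("rack",cv2.minAreaRect((Q[:,:2]*1000).astype(np.float32)),np.median(Q[:,2]))
movep([.47,.29,.25],down(0.0))
s=sense();print(s["position"],s["joint_pos"].round(2))
P,p,d=cloud("wrist");np.savez("w4.npz",P=P,p=p,d=d)
near=(d>0)&(P[...,0]>.35)&(P[...,0]<.6)&(P[...,1]>.2)&(P[...,1]<.45)
for a,b in((.06,.072),(.082,.09),(.091,.1)):
    Q=P[near&(P[...,2]>a)&(P[...,2]<b)];print(a,len(Q),np.median(Q[:,2]),cv2.minAreaRect((Q[:,:2]*1000).astype(np.float32)))
cv2.imwrite("pics/w4.png",cv2.resize(p[:,:,::-1],(800,600),interpolation=2))
```

```text
rack ((482.2649841308594, -7.453407287597656), (91.07233428955078, 116.4752197265625), 7.091994762420654) 0.0194460894466027
[0.47114576 0.28795535 0.24973859] [-0.16  0.33 -0.59  1.81  0.21  1.06 -2.4 ]
0.06 6491 0.06669844025553945 ((448.86627197265625, 310.33642578125), (245.926025390625, 171.29241943359375), 76.43045043945312)
0.082 769 0.08667297341205132 ((472.16558837890625, 330.9278564453125), (87.1343002319336, 100.0652847290039), 2.5840916633605957)
0.091 450 0.09446356886300575 ((474.3396301269531, 298.55535888671875), (36.471580505371094, 36.5477294921875), 1.0696903467178345)
```

View pics/w4.png

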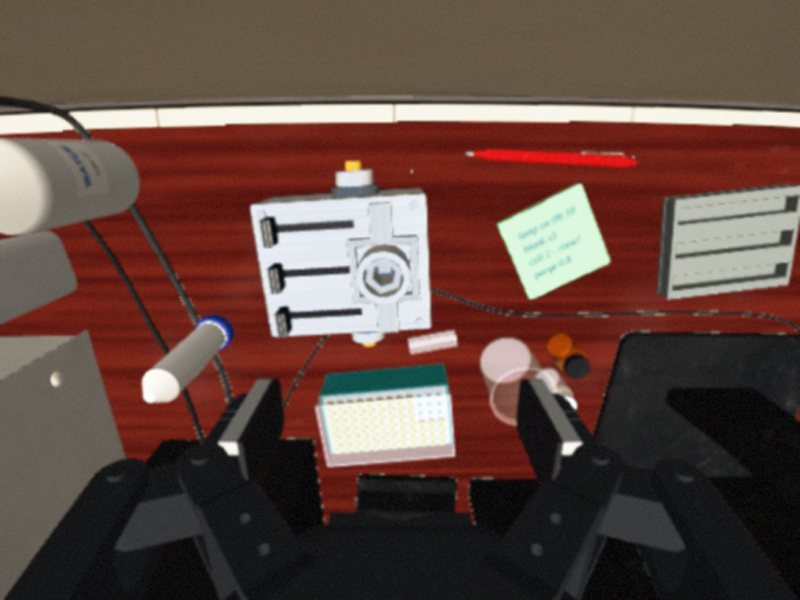

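Run:
```python
from h import *
f=np.load("w4.npz");P,d=f["P"],f["d"]
m=(d>0)&(P[...,0]>.41)&(P[...,0]<.54)&(P[...,1]>.22)&(P[...,1]<.42)&(P[...,2]>.063)&(P[...,2]<.07)
Q=P[m];print("plate",cv2.minAreaRect((Q[:,:2]*1000).astype(np.float32)))
m=(d>0)&(P[...,0]>.41)&(P[...,0]<.54)&(P[...,1]>.335)&(P[...,1]<.42)&(P[...,2]>.08)&(P[...,2]<.09);Q=P[m][:,:2]
for lo,hi in((.41,.456),(.456,.49),(.49,.54)):
    q=Q[(Q[:,0]>lo)&(Q[:,0]<hi)]; print("tab",len(q),np.median(q,0),np.percentile(q,[2,98],axis=0))
move_l([.445,.2986,.13],down(0.0))
s=sense();print(s["position"])
P,p,d=cloud("wrist");np.savez("w5.npz",P=P,p=p,d=d)
# rectified view of plane z=.086 round the boss
c=camera_params("wrist");T=np.eye(4);T[:3,:3]=s["tcp_rot"];T[:3,3]=s["position"];T=np.linalg.inv(T@c["tool_from_camera"])
n=480;res=.00012;X=.4743+(n/2-np.arange(n))*res;Y=.2986+(n/2-np.arange(n))*res
G=np.stack(np.meshgrid(X,Y,indexing="ij")+[np.full((n,n),.086)],-1).reshape(-1,3)
uv=cv2.projectPoints(G,cv2.Rodrigues(T[:3,:3])[0],T[:3,3],c["K"],c["dist"])[0].reshape(n,n,2).astype(np.float32)
o=cv2.remap(p,uv[...,0],uv[...,1],2);np.save("o5.npy",o)
cv2.imwrite("pics/o5.png",o[:,:,::-1])
m=(d>0)&(np.hypot(P[...,0]-.4743,P[...,1]-.2986)<.022)&(P[...,2]>.091)&(P[...,2]<.098);Q=P[m];print("boss",len(Q),cv2.minEnclosingCircle((Q[:,:2]*1000).astype(np.float32)),np.median(Q[:,2]))
```

```text
plate ((472.2735900878906, 328.9254150390625), (104.49335479736328, 126.43045043945312), 3.124990463256836)
tab 144 [0.43678954 0.37473236] [[0.42693245 0.37131398]
 [0.44539058 0.3791984 ]]
tab 136 [0.47051299 0.37610479] [[0.46091192 0.37325959]
 [0.479207   0.38014456]]
tab 173 [0.50449618 0.37755211] [[0.49470275 0.37399596]
 [0.51332103 0.38219703]]
[0.44577306 0.29890183 0.13083577]Traceback (most recent call last):
  File "<stdin>", line 14, in <module>
TypeError: can only concatenate tuple (not "list") to tuple
```

Run:
```python
from h import *
f=np.load("w5.npz");P,p,d=f["P"],f["p"],f["d"]
s=sense()
c=camera_params("wrist");T=np.eye(4);T[:3,:3]=s["tcp_rot"];T[:3,3]=s["position"];T=np.linalg.inv(T@c["tool_from_camera"])
n=480;res=.0001;X=.4743+(n/2-np.arange(n))*res;Y=.2986+(n/2-np.arange(n))*res
a,b=np.meshgrid(X,Y,indexing="ij");G=np.stack([a,b,np.full((n,n),.086)],-1).reshape(-1,3)
uv=cv2.projectPoints(G,cv2.Rodrigues(T[:3,:3])[0],T[:3,3],c["K"],c["dist"])[0].reshape(n,n,2).astype(np.float32)
o=cv2.remap(p,uv[...,0],uv[...,1],2)
cv2.imwrite("pics/o5.png",o[:,:,::-1])
m=(d>0)&(np.hypot(P[...,0]-.4743,P[...,1]-.2986)<.023)&(P[...,2]>.091)&(P[...,2]<.098);Q=P[m];print("boss",len(Q),cv2.minEnclosingCircle((Q[:,:2]*1000).astype(np.float32)),np.median(Q[:,2]))
m=(d>0)&(P[...,0]>.41)&(P[...,0]<.54)&(P[...,1]>.22)&(P[...,1]<.42)&(P[...,2]>.063)&(P[...,2]<.07)
Q=P[m];print("plate",cv2.minAreaRect((Q[:,:2]*1000).astype(np.float32)))
```

```text
boss 1346 ((473.7991027832031, 298.55029296875), 18.985620498657227) 0.09446177855198908
plate ((472.0629577636719, 329.3569030761719), (104.4422378540039, 126.50343322753906), 3.1188101768493652)
```

View pics/o5.png

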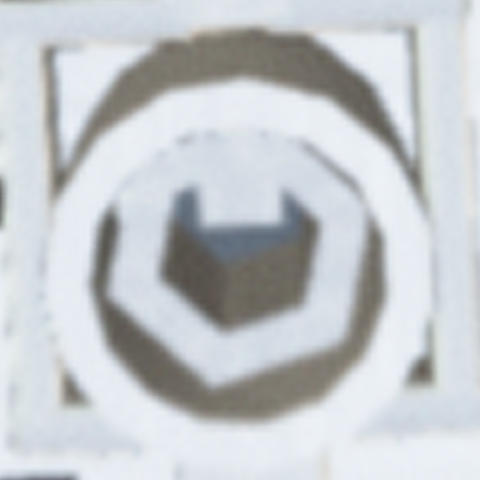

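Socket seen in the rectified crop: centre about (240,245), corners at (232,328), (163,275) and (305,300). That puts the flats' normal at about 0.375 rad yaw, close to the key's present yaw. Next I grasp the key.

```bash
cat >> h.py <<'E'
def go(p,yaw=None,feed=.15,fix=2,tol=.0004):
    "straight line, then trim out the standing error; returns the command used last"
    p=np.array(p,float);Rm=None if yaw is None else down(yaw);move_l(p,Rm,feed);c=p.copy()
    for _ in range(fix):
        sleep(.15);e=p-sense()["position"]
        if np.abs(e).max()<tol:break
        c=c+e;move_l(c,Rm,.05)
    return c
def st(msg=""):
    s=sense();yaw=np.arctan2(s["tcp_rot"][1,0],s["tcp_rot"][0,0]);print(msg,"t",round(s["time_s"],1),"p",s["position"].round(4),"yaw",yaw.round(3),"tilt",s["tcp_rot"][:2,2].round(4),"F",s["wrist_force"].round(1),"M",s["ft_torque"].round(2),"gap",round(s["finger_gap"],4),"gf",round(float(s["gripper_force"]),1),"j7",s["joint_pos"][6].round(2));return s
E
python3 - <<'E'
from h import *
move_l([.445,.2986,.26]);movep([.4794,-.1742,.26],down(.3835))
command_gripper(.05)
go([.4794,-.1742,.16],.3835);st()
go([.4794,-.1742,.13],.3835,.05);st("pre")
command_gripper(.0,70);st("grip")
go([.4794,-.1742,.20],.3835,.08);st("lift")
go([.4794,-.1742,.275],.3835,.15)
go([.4738,.2985,.275],.375,.2);st("over")
P,p,d=cloud("wrist");np.savez("w6.npz",P=P,p=p,d=d)
cv2.imwrite("pics/w6.png",p[100:,100:420,::-1].repeat(2,0).repeat(2,1))
m=(d>0)&(np.hypot(P[...,0]-.4738,P[...,1]-.2985)<.02)&(P[...,2]>.145)&(P[...,2]<.25)
Q=P[m]
for z in np.arange(.145,.25,.01):
    q=Q[abs(Q[:,2]-z)<.005]
    if len(q):print(round(z,3),len(q),q[:,:2].mean(0).round(4),q.min(0).round(4)[:2],q.max(0).round(4)[:2])
E
```

```text
t 10.2 p [ 0.4795 -0.1742  0.16  ] yaw 0.383 tilt [ 0.0002 -0.    ] F [-1.1  0.1 -0.7] M [ 0.02 -0.02 -0.01] gap 0.05 gf 0.0 j7 -1.07
pre t 11.1 p [ 0.4797 -0.1742  0.1303] yaw 0.384 tilt [ 0.0007 -0.0003] F [0.1 0.4 0.3] M [-0.04  0.05 -0.06] gap 0.0496 gf 0.0 j7 -1.1
grip t 11.5 p [ 0.4795 -0.1742  0.1303] yaw 0.383 tilt [ 0.0003 -0.0002] F [-1.5  0.3  3.3] M [ 0.05  0.15 -0.  ] gap 0.0171 gf 68.4 j7 -1.1
lift t 13.3 p [ 0.4793 -0.1742  0.2   ] yaw 0.383 tilt [-0.0001  0.    ] F [-0.  -0.2 -2.5] M [ 0.03  0.01 -0.01] gap 0.0166 gf 68.2 j7 -1.05
over t 18.1 p [0.4738 0.2985 0.275 ] yaw 0.375 tilt [ 0. -0.] F [-0.4  0.1 -2.3] M [ 0.    0.05 -0.02] gap 0.0172 gf 68.2 j7 -2.04
```

View pics/w6.png

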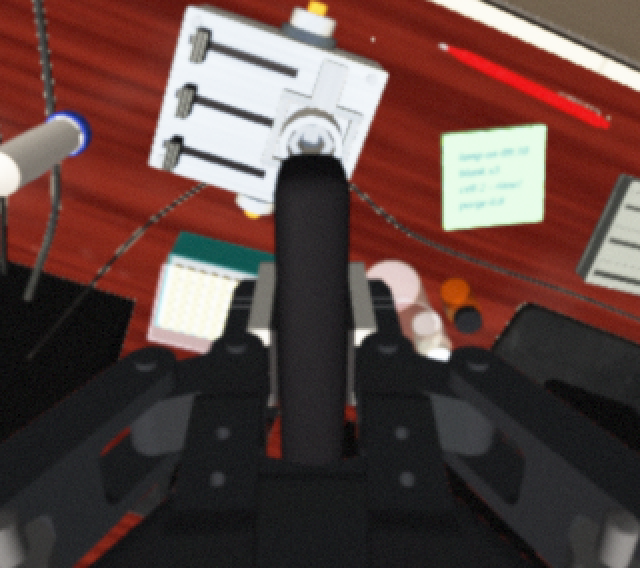

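Key held centrally, boss at (312,140) below it. Lowering with a force guard and a small spiral search if it lands on the head.

```bash
cat > ins.py <<'E'
from h import *
def insert(cx,cy,yaw,zland=.2045,zfloor=.190):
    go([cx,cy,.225],yaw,.1)
    offs=[(0,0)]+[(r*np.cos(a),r*np.sin(a)) for r in (.0008,.0016,.0024) for a in np.arange(0,2*np.pi,np.pi/3 if r<.002 else np.pi/5)]
    for dx,dy in offs:
        for dyaw in (0,):
            c=go([cx+dx,cy+dy,.214],yaw+dyaw,.1,fix=1)
            hit=move_l([c[0],c[1],zfloor],None,.03,until_force=6)
            z=sense()["position"][2]
            print("try",round(dx*1e3,1),round(dy*1e3,1),"z",round(z,4),hit)
            if z<zland-.004: return True
    return False
if __name__=="__main__":
    print(insert(.4738,.2985,.375));st()
E
python3 ins.py
```

```text
try 0.0 0.0 z 0.1921 True
True
 t 20.7 p [0.4739 0.2987 0.1921] yaw 0.375 tilt [0.0001 0.0002] F [-0.7 -0.9  3.6] M [-0.08  0.04  0.05] gap 0.0171 gf 69.2 j7 -2.1
```

```bash
cat >> h.py <<'E'
def turn(total,step=.35,mlim=1.5):
    s=sense();q=np.array(s["joint_pos"]);a=0;M0=s["ft_torque"][2]
    while a<total-1e-6:
        a=min(a+step,total);g=q.copy();g[6]+=a;move_joints(g);s=sense()
        if abs(s["ft_torque"][2]-M0)>mlim: print("moment",s["ft_torque"],"at",a);break
    return a
E
python3 - <<'E'
from h import *
sleep(.3)
for k in range(4):
    print(turn(1.05));st(k)
E
```

```text
1.0499999999999998
0 t 22.3 p [0.4744 0.299  0.1929] yaw 1.422 tilt [0.0014 0.0009] F [ 0.2 -0.1  7.5] M [-0.17  0.06 -0.02] gap 0.0168 gf 69.5 j7 -1.05
1.0499999999999998
1 t 23.6 p [0.4745 0.2993 0.1939] yaw 2.467 tilt [0.0021 0.001 ] F [-1.9 -0.9 10.2] M [-0.34  0.45 -0.08] gap 0.0173 gf 70.0 j7 -0.01
1.0499999999999998
2 t 24.8 p [0.4744 0.2996 0.195 ] yaw -2.77 tilt [0.0025 0.0009] F [-2.  -1.7  9.5] M [-0.39  0.54 -0.05] gap 0.0169 gf 70.0 j7 1.04
1.0499999999999998
3 t 26.1 p [0.4741 0.2998 0.1962] yaw -1.725 tilt [0.0024 0.0003] F [-3.2 -1.3 11.1] M [-0.54  0.76 -0.04] gap 0.017 gf 70.2 j7 2.09
```

Run:
```python
from h import *
command_gripper(.05);s=st("open")
p=s["position"];move_l([p[0],p[1],.32],None,.15)
movep([.4738,.2985,.32],down(1.417));st()
P,p,d=cloud("wrist")
m=(d>0)&(np.hypot(P[...,0]-.4738,P[...,1]-.2985)<.06)&(P[...,2]>.185)&(P[...,2]<.215);Q=P[m]
print(len(Q),np.median(Q[:,2]),cv2.minAreaRect((Q[:,:2]*1000).astype(np.float32)),pca(Q[:,:2]))
A=np.c_[Q[:,:2]-Q[:,:2].mean(0),np.ones(len(Q))];print("plane",np.linalg.lstsq(A,Q[:,2],rcond=None)[0])
```

```text
open t 26.5 p [0.4742 0.2995 0.1946] yaw -1.721 tilt [0.0017 0.0005] F [-0.3 -0.   0.5] M [0.01 0.05 0.  ] gap 0.0501 gf 0.0 j7 2.09
 t 29.7 p [0.4737 0.2985 0.3197] yaw 1.417 tilt [-0.0005 -0.0003] F [-0.4  0.2  0.5] M [ 0.04  0.03 -0.03] gap 0.0503 gf 0.0 j7 -0.42
1786 0.20325287851999307 ((473.37786865234375, 299.7559814453125), (90.76744842529297, 18.59943199157715), 80.62963104248047) (array([0.47387602, 0.30372579]), np.float64(1.4155923464028028))
plane [ 0.01569377 -0.0207883   0.20259432]
```

Run:
```python
from h import *
y0=1.412
go([.4736,.2993,.23],y0);go([.4736,.2993,.196],y0,.05)
command_gripper(0,70);st("grip")
move_l([.4737,.2989,.190],None,.03,until_force=10);s=st("down");z=s["position"][2]
sleep(.1);M0=sense()["ft_torque"][2]
for k in range(1,9):
    a=y0+.3*k
    movep([.4737,.2987,z],down(a));s=st(k)
    if s["ft_torque"][2]<M0-1 or s["ft_torque"][2]>M0+1:break
```

```text
grip t 32.7 p [0.474  0.2993 0.1963] yaw 1.412 tilt [0.0008 0.0003] F [-0.2 -0.3  2.3] M [-0.05 -0.07  0.05] gap 0.0173 gf 69.4 j7 -0.3
down t 32.9 p [0.475  0.2994 0.1961] yaw 1.412 tilt [-0.      0.0028] F [-2.2  0.1  6.7] M [-0.19  0.56  0.  ] gap 0.0171 gf 70.6 j7 -0.3
1 t 33.3 p [0.4743 0.2992 0.1966] yaw 1.708 tilt [0.0014 0.0017] F [0.4 1.3 2.3] M [ 0.37 -0.42  0.08] gap 0.017 gf 69.8 j7 -0.06
2 t 33.7 p [0.4743 0.2992 0.1969] yaw 2.006 tilt [0.001  0.0016] F [0.7 1.6 5.6] M [ 0.46 -0.15  0.08] gap 0.0171 gf 70.4 j7 0.19
3 t 34.0 p [0.4743 0.2993 0.1972] yaw 2.307 tilt [0.0008 0.0017] F [-0.9  0.8  8.4] M [0.44 0.16 0.05] gap 0.0174 gf 70.7 j7 0.44
4 t 34.4 p [0.4743 0.2994 0.1975] yaw 2.606 tilt [0.0006 0.0019] F [-1.3  1.  10.7] M [0.41 0.3  0.02] gap 0.0169 gf 71.0 j7 0.7
5 t 34.8 p [0.4743 0.2992 0.1975] yaw 2.906 tilt [0.0005 0.0017] F [-1.1  1.6 10.7] M [0.25 0.31 0.04] gap 0.017 gf 71.0 j7 0.96
6 t 35.1 p [0.4742 0.2993 0.1975] yaw -3.077 tilt [0.0001 0.0018] F [-1.1  1.9 11.8] M [0.25 0.46 0.07] gap 0.017 gf 71.2 j7 1.23
7 t 35.5 p [0.4742 0.2993 0.1977] yaw -2.777 tilt [-0.0001  0.0017] F [-1.7  0.2 13.3] M [0.16 0.61 0.  ] gap 0.0169 gf 71.4 j7 1.49
8 t 35.8 p [0.4742 0.2992 0.198 ] yaw -2.477 tilt [-0.0001  0.0017] F [-3.1 -0.  16.1] M [0.06 0.76 0.01] gap 0.0171 gf 71.6 j7 1.76
```

Run:
```python
from h import *
y=1.412+2.4
for k in range(1,8):
    movep([.4737,.2987,.195],down(y+.1*k));s=st(k)
    if abs(s["ft_torque"][2])>.6:break
```

```text
1 t 36.1 p [0.4744 0.2993 0.198 ] yaw -2.377 tilt [0.0001 0.0022] F [-3.3 -1.2 21.8] M [-0.33  1.23 -0.09] gap 0.0172 gf 72.6 j7 1.85
2 t 36.3 p [0.4744 0.2993 0.1981] yaw -2.277 tilt [0.0001 0.0021] F [-4.5 -0.6 22.7] M [-0.38  1.27 -0.02] gap 0.0172 gf 72.7 j7 1.94
3 t 36.6 p [0.4744 0.2992 0.1982] yaw -2.177 tilt [0.0002 0.0021] F [-4.  -0.9 22.4] M [-0.39  1.29 -0.09] gap 0.0171 gf 72.8 j7 2.03
4 t 36.8 p [0.4744 0.2992 0.1982] yaw -2.077 tilt [0.0002 0.0021] F [-4.  -1.6 23. ] M [-0.45  1.31 -0.05] gap 0.0173 gf 72.8 j7 2.13
5 t 37.1 p [0.4744 0.2992 0.1984] yaw -1.977 tilt [0.0002 0.002 ] F [-4.1 -1.5 23.8] M [-0.55  1.44 -0.04] gap 0.0172 gf 72.9 j7 2.22
6 t 37.3 p [0.4744 0.2992 0.1985] yaw -1.877 tilt [0.0004 0.002 ] F [-3.3 -2.5 24.5] M [-0.5   1.39 -0.08] gap 0.0169 gf 73.0 j7 2.31
7 t 37.6 p [0.4744 0.2992 0.1985] yaw -1.777 tilt [0.0004 0.0019] F [-5.3 -1.9 24.9] M [-0.56  1.44 -0.03] gap 0.0172 gf 73.1 j7 2.4
```

Run:
```python
from h import *
command_gripper(.05);s=st("open")
p=s["position"];move_l([p[0],p[1],.32],None,.15)
movep([.43,.2985,.30],down(.6));st()
P,p,d=cloud("wrist");np.savez("w7.npz",P=P,p=p,d=d)
m=(d>0)&(np.hypot(P[...,0]-.4738,P[...,1]-.2985)<.06)&(P[...,2]>.185)&(P[...,2]<.22);Q=P[m]
print(len(Q),np.median(Q[:,2]),cv2.minAreaRect((Q[:,:2]*1000).astype(np.float32)),pca(Q[:,:2]))
A=np.c_[Q[:,:2]-Q[:,:2].mean(0),np.ones(len(Q))];print("plane",np.linalg.lstsq(A,Q[:,2],rcond=None)[0])
cv2.imwrite("pics/w7.png",cv2.resize(p[40:310,80:440,::-1],None,fx=2.2,fy=2.2,interpolation=2))
f=np.load("w5.npz")
for PP,dd in((f["P"],f["d"]),(P,d)):
    b=(dd>0)&(PP[...,0]>.5)&(PP[...,0]<.515)&(abs(PP[...,1]-.2985)<.006); print("bar z",np.percentile(PP[b][:,2],[10,50,90]).round(4))
```

```text
open t 38.0 p [0.4732 0.2983 0.194 ] yaw -1.772 tilt [-0.0016 -0.0016] F [-0.7 -0.5 -0.8] M [0.03 0.05 0.06] gap 0.0498 gf 0.0 j7 2.4
 t 42.1 p [0.43   0.2985 0.3   ] yaw 0.6 tilt [-0. -0.] F [0.1 0.7 0.9] M [ 0.05 -0.01  0.02] gap 0.0504 gf 0.0 j7 -1.33
2420 0.2061581391801996 ((473.45501708984375, 298.95440673828125), (91.178466796875, 18.49595069885254), 77.22895812988281) (array([0.47451936, 0.3014077 ]), np.float64(1.3470469482938252))
plane [-0.10969897  0.02205808  0.20558395]
bar z [0.0766 0.0775 0.0783]
bar z [0.0838 0.0846 0.0857]
```

View pics/w7.png

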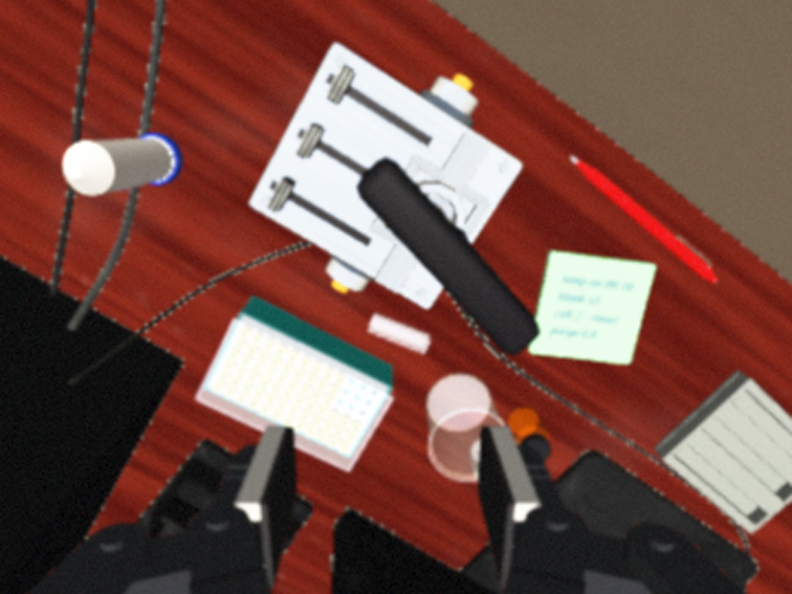

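Run:
```python
from h import *
y0=1.347
movep([.4735,.2989,.3],down(y0));go([.4735,.2989,.23],y0);go([.4735,.2989,.199],y0,.05)
command_gripper(0,100);st("grip")
move_l([.4737,.2988,.190],None,.02,until_force=12);s=st("down");z=s["position"][2]
for k in range(1,23):
    movep([.4737,.2987,z],down(y0+.05*k));s=sense()
    print(k,"Mz",s["ft_torque"][2].round(2),"F",s["wrist_force"].round(1),"z",s["position"][2].round(4))
    if abs(s["ft_torque"][2])>.5:break
st()
```

```text
grip t 45.6 p [0.4739 0.2989 0.1994] yaw 1.347 tilt [0.0008 0.0004] F [-0.  -0.1  3.6] M [-0.15  0.06 -0.01] gap 0.0164 gf 97.9 j7 -0.49
down t 45.8 p [0.4741 0.2989 0.1994] yaw 1.347 tilt [0.    0.001] F [-1.  -0.6  4.7] M [-0.18  0.27 -0.02] gap 0.0167 gf 98.4 j7 -0.49
1 Mz -0.1 F [0.6 0.6 0.1] z 0.1994
2 Mz -0.13 F [ 1.3 -0.4  1.6] z 0.1995
3 Mz -0.13 F [ 0.8 -0.1  1.8] z 0.1995
4 Mz -0.1 F [0.5 0.  1.6] z 0.1995
5 Mz -0.05 F [1.3 0.8 2.7] z 0.1995
6 Mz -0.13 F [-0.9  0.2  3.8] z 0.1996
7 Mz -0.13 F [ 0.9 -0.3  3.8] z 0.1996
8 Mz -0.1 F [ 0.5 -0.2  4.2] z 0.1997
9 Mz -0.13 F [ 1.8 -0.4  5.5] z 0.1997
10 Mz -0.05 F [ 0.2 -0.7  6.1] z 0.1998
11 Mz -0.13 F [ 0.2 -0.9  7.2] z 0.1998
12 Mz -0.09 F [ 0.7 -0.5  6.1] z 0.1999
13 Mz -0.03 F [-0.1  0.   6.9] z 0.2
14 Mz -0.02 F [0.5 0.1 7.4] z 0.2
15 Mz -0.01 F [-0.9 -1.3  8.4] z 0.2001
16 Mz -0.03 F [ 0.3 -1.6  7.8] z 0.2001
17 Mz 0.08 F [-0.2  0.   7.9] z 0.2001
18 Mz 0.03 F [ 0.8 -0.8  7.8] z 0.2001
19 Mz -0.02 F [ 0.7 -0.7  7.1] z 0.2002
20 Mz 0.02 F [0.9 0.1 8.8] z 0.2002
21 Mz -0.02 F [ 0.1 -1.2  8.4] z 0.2001
22 Mz 0.0 F [ 0.3 -1.3  8.2] z 0.2001
 t 51.3 p [0.4742 0.2988 0.2001] yaw 2.445 tilt [0.0009 0.0006] F [ 0.3 -1.3  8.2] M [-0.1  -0.12  0.  ] gap 0.0169 gf 99.3 j7 0.46
```

Run:
```python
from h import *
command_gripper(.05);s=st("open")
p=s["position"];move_l([p[0],p[1],.32],None,.15)
movep([.43,.2985,.30],down(.6))
P,p,d=cloud("wrist");np.savez("w8.npz",P=P,p=p,d=d)
m=(d>0)&(np.hypot(P[...,0]-.4738,P[...,1]-.2985)<.06)&(P[...,2]>.185)&(P[...,2]<.22);Q=P[m]
print(len(Q),np.median(Q[:,2]),cv2.minAreaRect((Q[:,:2]*1000).astype(np.float32)),pca(Q[:,:2]))
cv2.imwrite("pics/w8.png",cv2.resize(p[60:220,180:340,::-1],None,fx=3.6,fy=3.6,interpolation=2))
u=np.array([-.0545,1]);v=np.array([-1,-.0545])
for n in("w5","w7","w8"):
    f=np.load(n+".npz");PP,dd=f["P"],f["d"];D=PP[...,:2]-[.4738,.2985];a=D@u;b=D@v
    ok=(dd>0)&(abs(a)<.005)
    print(n,[ (round(float(np.median(PP[ok&(abs(b-c)<.003)][:,2])),4),int((ok&(abs(b-c)<.003)).sum())) for c in(-.045,-.04,-.035,-.03,-.025,.03,.035,.04)], "plate",np.median(PP[(dd>0)&(abs(a-.03)<.015)&(abs(b+.017)<.006)][:,2]).round(4),"rim",np.percentile(PP[(dd>0)&(np.hypot(a,b)<.019)&(np.hypot(a,b)>.0145)&(PP[...,2]>.08)&(PP[...,2]<.12)][:,2],[30,50,70]).round(4))
```

```text
open t 51.7 p [0.4733 0.2986 0.1989] yaw 2.447 tilt [-0.001  -0.0008] F [ 0.  -0.2  0.5] M [0.   0.06 0.07] gap 0.0499 gf 0.0 j7 0.46
2735 0.20682921121972864 ((473.8753662109375, 298.794921875), (18.7298641204834, 92.11912536621094), 50.23881530761719) (array([0.47544997, 0.30004836]), np.float64(-0.6944660453123138))
w5 [(0.0774, 159), (0.0775, 151), (0.0775, 153), (0.0776, 146), (0.0776, 141), (0.0776, 106), (0.0776, 104), (0.0776, 104)] plate 0.0671 rim [0.0939 0.0944 0.0948]
w7 [(0.0849, 41), (0.0848, 42), (0.0846, 42), (0.0845, 41), (0.0847, 41), (0.3585, 1395), (0.3589, 658), (0.0849, 34)] plate 0.2029 rim [0.094  0.0944 0.0948]
w8 [(0.0854, 41), (0.0853, 43), (0.0855, 42), (0.0853, 41), (0.0855, 42), (0.3585, 1341), (0.3594, 633), (nan, 0)] plate 0.067 rim [0.0939 0.0944 0.0949]
  return _methods._mean(a, axis=axis, dtype=dtype,
  ret = ret.dtype.type(ret / rcount)
```

View pics/w8.png

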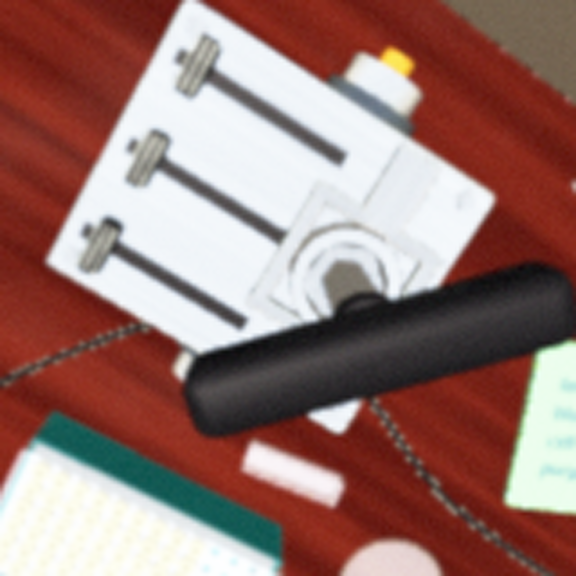

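Run:
```python
from h import *
y0=2.447
movep([.4738,.2988,.3],down(y0));go([.4738,.2988,.23],y0);go([.4738,.2988,.1995],y0,.05)
command_gripper(0,80);st("grip")
go([.4738,.2988,.30],y0,.08);st("lift")
go([.43,.27,.30],y0,.15)
P,p,d=cloud("wrist");np.savez("w9.npz",P=P,p=p,d=d)
u=np.array([-.0545,1]);v=np.array([-1,-.0545]);D=P[...,:2]-[.4738,.2985];a=D@u;b=D@v;ok=(d>0)&(abs(a)<.005)
print([(round(float(np.median(P[ok&(abs(b-c)<.003)][:,2])),4),int((ok&(abs(b-c)<.003)).sum())) for c in(-.045,-.04,-.035,-.03,.03,.035)])
cv2.imwrite("pics/w9.png",cv2.resize(p[:,:,::-1],(768,576),interpolation=2))
```

```text
grip t 58.6 p [0.474  0.2989 0.1999] yaw 2.447 tilt [0.0004 0.0005] F [-0.4 -0.4  1.3] M [-0.06  0.04 -0.01] gap 0.0171 gf 78.0 j7 0.45
lift t 60.9 p [0.4738 0.2988 0.3   ] yaw 2.447 tilt [-0.  0.] F [-0.3 -1.1 -2.3] M [-0.01  0.05  0.01] gap 0.017 gf 78.2 j7 0.39
[(0.0857, 31), (0.0858, 29), (0.086, 30), (0.0859, 32), (0.3312, 521), (0.3318, 949)]
```

View pics/w9.png

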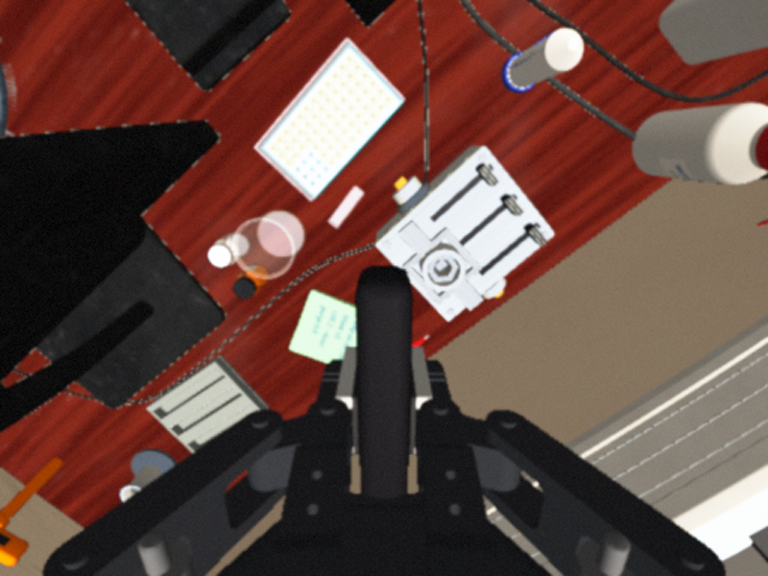

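Bar is up 8.3 mm, so the screw is at its stop. Key goes back to the stand.

Run:
```python
from h import *
y0=2.447
go([.4738,.2,.30],y0,.2,fix=0)
go([.479,-.1741,.27],y0,.25);st("above")
c=go([.479,-.1741,.19],y0,.1);st()
print(move_l([c[0],c[1],.1285],None,.05,until_force=8));st("in")
command_gripper(.05);st("open")
c=sense()["position"];move_l([c[0],c[1],.25],None,.15)
movep([.475,-.172,.26],down(.5))
P,p,d=cloud("wrist")
near=(d>0)&(np.hypot(P[...,0]-.479,P[...,1]+.174)<.07)
m=near&(P[...,2]>.125)&(P[...,2]<.16);Q=P[m];print(len(Q),cv2.minAreaRect((Q[:,:2]*1000).astype(np.float32)),np.median(Q[:,2]))
m=(d>0)&(np.hypot(P[...,0]-.482,P[...,1]+.007)<.09)&(P[...,2]>.012)&(P[...,2]<.03);Q=P[m]
print("rack",cv2.minAreaRect((Q[:,:2]*1000).astype(np.float32)));st()
```

```text
above t 65.2 p [ 0.479 -0.174  0.27 ] yaw 2.447 tilt [-0.0001  0.    ] F [ 0.7 -0.  -3.8] M [-0.02 -0.03 -0.02] gap 0.0165 gf 78.2 j7 1.36
 t 67.0 p [ 0.4791 -0.1742  0.19  ] yaw 2.447 tilt [ 0.0002 -0.0001] F [-1.1  0.1 -2.8] M [ 0.04 -0.02  0.  ] gap 0.0168 gf 78.2 j7 1.46
True
in t 68.1 p [ 0.4789 -0.1742  0.1299] yaw 2.447 tilt [-0.0009  0.0005] F [-0.7 -0.6  4.7] M [ 0.09  0.18 -0.05] gap 0.0165 gf 79.3 j7 1.55
open t 68.5 p [ 0.4778 -0.1736  0.1288] yaw 2.447 tilt [-0.0034  0.0006] F [-0.8 -0.8 -0.9] M [0.01 0.   0.  ] gap 0.0499 gf 0.0 j7 1.55
1835 ((478.6030578613281, -174.12191772460938), (19.105445861816406, 91.59471130371094), 49.538368225097656) 0.13700465165046496
rack ((458.05419921875, -35.08927917480469), (115.65789031982422, 90.6885757446289), 84.50077056884766)
 t 71.1 p [ 0.4749 -0.172   0.2598] yaw 0.5 tilt [-0.0004  0.    ] F [-0.5  0.8  0.9] M [-0.02  0.03 -0.07] gap 0.0504 gf 0.0 j7 -0.35
```

Key is upright in its stand. The rack has been knocked to (0.458,-0.035), so I'll re-measure it before placing. Now the ejectors.

```bash
cat >> h.py <<'E'
HY=.0545;O=np.array([.4720,.33085]);U=np.array([-np.sin(HY),np.cos(HY)]);V=np.array([-np.cos(HY),-np.sin(HY)])
def H(x,y,z): return np.r_[O+x*U+y*V,z]
E
python3 - <<'E'
from h import *
command_gripper(0.0,40)
move_l([.474,.0,.30],down(.2),.3);move_l([*H(74,0,0)[:2]*0+H(.074,0,.2)[:2],.2],down(HY),.3);st()
for y in(-.034,0,.034):
    move_l(H(.074,y,.13),down(HY),.2);go(H(.074,y,.097),HY,.1,fix=1);st("a")
    r=move_l(H(.0185,y,.097),None,.08,until_force=18);s=st(("push",r));print("x",(s["position"][:2]-O)@U)
    sleep(.1);move_l(H(.074,y,.097),None,.15);move_l(H(.074,y,.13),None,.2)
move_l(H(.03,0,.25),None,.2)
movep([*H(-.08,.0,0)[:2],.24],down(HY))
P,p,d=cloud("wrist");np.savez("w10.npz",P=P,p=p,d=d);st()
cv2.imwrite("pics/w10.png",cv2.resize(p[:,:,::-1],(768,576),interpolation=2))
E
```

```text
t 74.0 p [0.4688 0.4027 0.2007] yaw 0.051 tilt [0.0005 0.0002] F [1.2 0.8 0.4] M [ 0.02  0.02 -0.02] gap 0.0001 gf 0.0 j7 -1.76
a t 75.4 p [0.5016 0.4066 0.0968] yaw 0.055 tilt [0.0003 0.0003] F [-0.   0.4  0.8] M [ 0.02 -0.02 -0.06] gap 0.0 gf 0.0 j7 -1.65
('push', False) t 76.3 p [0.5046 0.3512 0.0969] yaw 0.055 tilt [-0.0009  0.0005] F [-0.5  4.3 -2.7] M [0.92 0.15 0.01] gap 0.0002 gf 2.1 j7 -1.57
x 0.01855668257363582
a t 78.4 p [0.4675 0.4049 0.0969] yaw 0.055 tilt [0.0002 0.0004] F [0.1 0.5 0.9] M [ 0.02 -0.01  0.02] gap 0.0002 gf 0.0 j7 -1.67
('push', False) t 79.2 p [0.4706 0.3493 0.0969] yaw 0.054 tilt [-0.001   0.0004] F [-1.6  4.  -2.3] M [ 0.93  0.28 -0.03] gap -0.0003 gf 2.1 j7 -1.58
x 0.018500670145335265
a t 81.4 p [0.4336 0.403  0.0969] yaw 0.055 tilt [0.0002 0.0004] F [ 0.4  0.1 -0.3] M [-0.    0.02 -0.  ] gap -0.0001 gf 0.0 j7 -1.69
('push', False) t 82.2 p [0.4367 0.3476 0.097 ] yaw 0.055 tilt [-0.0009  0.0006] F [-1.   4.3 -1.4] M [ 1.    0.25 -0.02] gap 0.0001 gf 2.1 j7 -1.61
x 0.01868525027525409
 t 84.5 p [0.4757 0.2518 0.2392] yaw 0.056 tilt [-0.0013 -0.0004] F [ 0.2  0.9 -0.5] M [-0.    0.01  0.01] gap -0.0001 gf 0.0 j7 -1.6
```

View pics/w10.png

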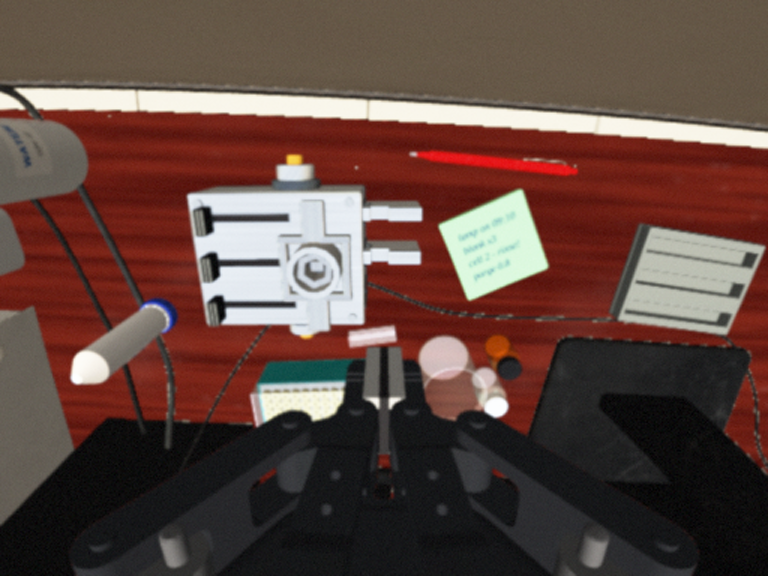

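Slides stick out of bays 0 (392,212) and 1 (390,252); bay 2 is empty, and the rack is at (690,278). Measuring slides and rack from close, then drawing out slide 0.

```bash
cat >> h.py <<'E'
def rack(P,d,c=(.458,-.035)):
    m=(d>0)&(np.hypot(P[...,0]-c[0],P[...,1]-c[1])<.1)&(P[...,2]>.013)&(P[...,2]<.026);Q=P[m]
    (cx,cy),(w,h),a=cv2.minAreaRect((Q[:,:2]*1000).astype(np.float32))
    if w<h:a+=90
    a=np.deg2rad(a)%np.pi
    return np.array([cx,cy])/1000,a,(w,h)
E
python3 - <<'E'
from h import *
f=np.load("w10.npz");P,d=f["P"],f["d"];D=P[...,:2]-O;a=D@U;b=D@V
for y in(-.034,0):
    m=(d>0)&(a<-.07)&(a>-.125)&(abs(b-y)<.016)&(P[...,2]>.047)&(P[...,2]<.062)
    print("slide",m.sum(),np.percentile(a[m],[1,99]),np.percentile(b[m],[2,50,98]),np.median(P[m][:,2]),np.polyfit(a[m],b[m],1)[0])
print("rack w10",rack(P,d))
print("tabs x",[np.percentile(a[(d>0)&(abs(b-y)<.01)&(P[...,2]>.08)&(P[...,2]<.09)&(a>.0)],[5,95]).round(4) for y in(-.034,0,.034)])
movep([.45,-.03,.27],down(1.5));command_gripper(.022)
P,p,d=cloud("wrist");print("rack close",rack(P,d));st()
Pt,pt,dt=cloud("top");print("rack top",rack(Pt,dt))
E
```

```text
slide 211 [-0.10870734 -0.07011844] [-0.03921585 -0.0348323  -0.03017425] 0.05459043654442769 0.0024970230422318588
slide 216 [-0.10963421 -0.07072225] [-0.00533231 -0.0009855   0.00422944] 0.054315646472948426 0.02025531090398816
rack w10 (array([ 0.45766449, -0.03490581]), np.float64(1.484270222978222), (118.36780548095703, 91.03229522705078))
tabs x [array([0.0422, 0.0491]), array([0.0422, 0.0497]), array([0.0422, 0.0496])]
rack close (array([ 0.45780582, -0.03515213]), np.float64(1.4799973141672444), (116.72411346435547, 90.23323059082031))
 t 86.4 p [ 0.45   -0.0298  0.2699] yaw 1.5 tilt [-0.0001 -0.0002] F [ 0.5 -0.6  0.5] M [0.02 0.01 0.03] gap 0.022 gf 0.0 j7 0.04
rack top (array([ 0.43760321, -0.01569617]), np.float64(0.1755128186777708), (151.2756805419922, 92.03729248046875))
```

```bash
cat > slide.py <<'E'
from h import *
RC=np.array([.4578,-.0352]);RA=1.480;Rx=np.array([np.cos(RA),np.sin(RA)]);Rn=np.array([np.sin(RA),-np.cos(RA)])
def fetch(by):
    yaw=HY+np.pi/2
    command_gripper(.022)
    movep(H(-.097,by,.16),down(yaw));go(H(-.097,by,.085),yaw,.15)
    go(H(-.097,by,.057),yaw,.06,fix=1);st("at")
    command_gripper(0,70);s=st("grip")
    move_l(H(-.097,by,.0576),None,.05)
    move_l(H(-.18,by,.058),None,.08);st("out")
    move_l(H(-.18,by,.13),None,.15)
def place(k):
    t=RC+k*.03*Rn-.038*Rx
    movep([*t,.13],down(RA))
    go([*t,.085],RA,.15);c=go([*t,.068],RA,.08,fix=3);st("above")
    hit=move_l([c[0],c[1],.0465],None,.03,until_force=6);s=st(("down",hit));return s["position"][2]
if __name__=="__main__":
    import sys
    fetch(float(sys.argv[1]));z=place(int(sys.argv[2]))
    if z<.0505:
        command_gripper(.018);sleep(.2);p=sense()["position"];move_l([p[0],p[1],.13],None,.1);st("released")
        P,pp,d=cloud("wrist");np.savez("w11.npz",P=P,p=pp,d=d)
        m=(d>0)&(P[...,2]>.038)&(P[...,2]<.06)&(np.hypot(P[...,0]-RC[0],P[...,1]-RC[1])<.075);Q=P[m]
        if len(Q):print("top",len(Q),np.percentile(Q[:,2],[50,95]),((Q[:,:2]-RC)@Rx).min(),((Q[:,:2]-RC)@Rx).max(),np.percentile((Q[:,:2]-RC)@Rn,[5,50,95]))
    else: print("NOT SEATED",z)
E
python3 slide.py -0.0347 1
```

```text
at t 90.0 p [0.5123 0.2359 0.0573] yaw 1.625 tilt [0.0007 0.0003] F [-0.2 -0.9  0.5] M [-0.03  0.03  0.05] gap 0.0219 gf 0.0 j7 0.09
grip t 90.2 p [0.5121 0.236  0.0574] yaw 1.625 tilt [0.0005 0.0005] F [-1.2  0.   3.3] M [-0.07  0.11  0.06] gap 0.0086 gf 70.4 j7 0.09
out t 91.7 p [0.5164 0.1537 0.0579] yaw 1.626 tilt [-0.0001  0.0004] F [-0.4 -0.7 -0.1] M [-0.06 -0.03 -0.02] gap 0.0086 gf 70.1 j7 0.23
above t 95.0 p [ 0.4843 -0.0759  0.0681] yaw 1.48 tilt [ 0.0001 -0.0002] F [-0.3 -1.  -0.9] M [-0.04  0.07  0.04] gap 0.0083 gf 70.1 j7 0.55
('down', True) t 95.6 p [ 0.484  -0.0757  0.0485] yaw 1.48 tilt [-0.0009  0.0005] F [-0.2  0.4  5.4] M [0.05 0.17 0.02] gap 0.0083 gf 70.9 j7 0.58
released t 97.0 p [ 0.483  -0.0752  0.1296] yaw 1.481 tilt [-0.0028  0.0001] F [-0.2  0.5  0.2] M [ 0.03 -0.04  0.03] gap 0.0181 gf 0.0 j7 0.45
top 1435 [0.04568283 0.0467448 ] -0.050180638032757165 0.04815343148530946 [0.02442854 0.02894268 0.03334342]
```

Slide 0 is seated: top at 45.7 mm, centred, level. Now slide 1.

```bash
sed -i 's/np.hypot(P\[...,0\]-RC\[0\],P\[...,1\]-RC\[1\])<.075)/np.hypot(P[...,0]-RC[0],P[...,1]-RC[1])<.075)\&(((P[...,:2]-RC)@Rn)*int(sys.argv[2])>.01)/' slide.py
python3 slide.py -0.0008 -1
```

```text
at t 100.7 p [0.4784 0.2341 0.0573] yaw 1.625 tilt [0.0006 0.0003] F [-0.3  1.3 -0.1] M [ 0.01 -0.01  0.02] gap 0.0223 gf 0.0 j7 0.09
grip t 101.0 p [0.4783 0.2342 0.0574] yaw 1.625 tilt [0.0004 0.0005] F [-1.  -0.9  1.8] M [0.03 0.1  0.04] gap 0.0084 gf 70.5 j7 0.09
out t 102.4 p [0.4826 0.1518 0.0579] yaw 1.626 tilt [-0.      0.0003] F [ 0.4 -0.3 -0.8] M [-0.    0.04 -0.03] gap 0.0086 gf 70.2 j7 0.24
above t 105.7 p [ 0.4247 -0.0705  0.0683] yaw 1.48 tilt [ 0.0005 -0.0001] F [-1.1 -0.2 -0.4] M [-0.02 -0.04 -0.04] gap 0.0082 gf 70.1 j7 0.58
('down', True) t 106.3 p [ 0.4243 -0.0703  0.0485] yaw 1.48 tilt [-0.001   0.0009] F [-0.8  0.1  7.4] M [ 0.08  0.24 -0.  ] gap 0.0087 gf 71.3 j7 0.62
released t 107.8 p [ 0.4234 -0.0699  0.1296] yaw 1.481 tilt [-0.0024  0.0002] F [-0.3 -0.6  0.2] M [-0.01  0.02  0.02] gap 0.0175 gf 0.0 j7 0.43
top 1449 [0.0456713  0.04671706] -0.050609255067111454 0.04808524292610128 [-0.03546035 -0.03085826 -0.02651678]
```

Both are seated. A final overview from above before handing in.

Run:
```python
from h import *
move_l([.43,.0,.34],None,.2);movep([.43,.06,.42],down(1.0))
P,p,d=cloud("wrist");cv2.imwrite("pics/w12.png",cv2.resize(p[:,:,::-1],(768,576),interpolation=2))
m=(d>0)&(np.hypot(P[...,0]-.479,P[...,1]+.174)<.07)&(P[...,2]>.125)&(P[...,2]<.16);Q=P[m]
if len(Q)>30: print("key",len(Q),cv2.minAreaRect((Q[:,:2]*1000).astype(np.float32)),np.median(Q[:,2]))
st()
```

```text
key 571 ((478.7341003417969, -172.93563842773438), (18.86439323425293, 90.6751708984375), 51.44169998168945) 0.13645981217457825
 t 109.8 p [0.4296 0.0589 0.4186] yaw 0.999 tilt [-0.0023 -0.0015] F [ 0.3  0.3 -0.5] M [0.01 0.03 0.01] gap 0.0179 gf 0.0 j7 -0.91
```

View pics/w12.png

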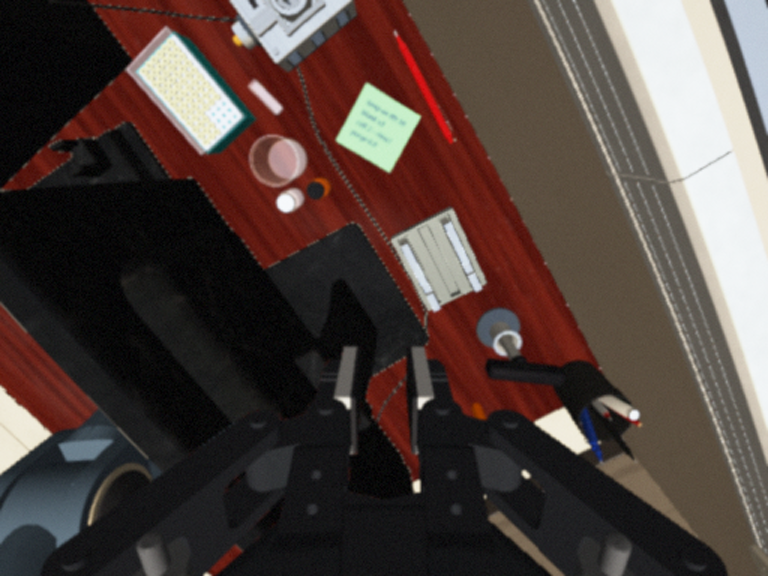

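Both slides stand in the rack's outer slots at (418,275) and (462,255). The key is upright in its stand at (510,345), and the beaker (278,160) and vials (290,200), (318,188) are untouched.

```bash
python3 -c "
from rig import *
sleep(.5);print(finish_job())"
```

```text
the job is handed in; nothing more can be done
None
```

I handed the job in at about 110 s of the 210 s limit. The lock screw reads as undone to its stop, judged from the lock bar's 8.3 mm rise because no clear stop torque showed. The key is upright in its stand, both slides present (bays 0 and 1) are seated in the rack's outer slots, and the beaker and vials still stand; the judge's verdict was not shown.

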